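Cull the rocking LED board from the surface plate

TASK

Two white LED boards lie on the dark granite plate for a flatness check; one is flat, the other is warped and has one corner up in the air. Press that raised corner down to the plate with the closed fingertips and keep it down for half a second, so that the board rocks; then set the warped board down face up inside the red reject tray, without dropping it. Leave the flat board where it lies.

Things in the scene. Friction and masses are not known exactly. Their poses are not given: they have to be found in the camera images.
- warped_board: White 80 (x) x 50 (y) x 8 mm aluminium board, yellow LEDs, 106 g, bent 18 deg up along its (+x,-y) to (-x,+y) diagonal. Origin: centre of the underside, z up. At any yaw on the level plate (top at z = 30 mm). Grip across the 50 mm at mid-length, fingertips near the plate: there the edge y=-25 lies on it, the edge y=+25 is 6 to 7 mm up. 8 mm high black connector at x=-29, y=-17 mm.
- raised_corner (a point): Tip of the warped board's raised (+x,+y) corner, on its top face, diagonally opposite the black connector: 21 mm above the plate at rest, 8 mm (board thickness) when pressed down. Under 1 N rocks the board about the bend until this corner is down; let go, it rocks back.
- flat_board: The good board: same size and looks but flat, its whole underside on the plate. Origin at the centre of its underside, axes and connector as on the warped board. Its centre is 115 mm or more from the warped board's.
- reject_tray: Open red plastic tray with a dark grey liner, fixed to the bench: 160 mm (x) by 175 mm (y) outside, walls 4 mm thick, rim 36 mm above the bench, the liner the board is laid on at z = 12 mm. Origin at the centre of its underside, on the bench top (z = 0).

How it is judged:
On the way:
1. the raised corner of the warped board is pressed down to the plate with the closed fingertips at that corner (height (world z) of raised_corner below 0.041 m and contact force between the fingers and warped_board above 0.3 N and horizontal distance between the grasp point and raised_corner below 0.03 m and distance of warped_board from where it was at the start of the episode below 0.03 m), for 0.2 s.
At the end, for the whole second after the job is handed in: The warped board lies face up (within 24 degrees of level) and at rest on the floor of the red tray, its centre within 55 mm (tray x) and 60 mm (tray y) of the tray's centre, released; the flat board is within 20 mm of where it lay (x of warped_board in the frame of reject_tray between -0.055 and 0.055 m and y of warped_board in the frame of reject_tray between -0.06 and 0.06 m and height (world z) of warped_board below 0.022 m and angle between warped_board's own z axis and vertical below 0.42 rad and linear speed of warped_board below 0.02 m/s and contact force between the fingers and warped_board below 0.05 N and distance of flat_board from where it was at the start of the episode below 0.02 m); the robot touches nothing.
It fails at once if the flat board is shifted by more than 20 mm (distance of flat_board from where it was at the start of the episode above 0.02 m).
It fails at once if the warped board is dropped (falls freely faster than 0.8 m/s) (linear speed of warped_board above 0.8 m/s and contact force between the fingers and warped_board below 0.05 N).
It also fails if it takes over 48 s, if anything falls off the work surface, if the arm or the gripper's body presses on something with over 40 N, if the wrist force passes 120 N, or if a joint passes its speed limit or range.

ROBOT

A 6-joint arm with a two-finger parallel gripper is mounted at the origin on a cart in front of the work surface, level with it; the furniture and walls round the work are solid. World frame = base frame: x ahead of the robot, y to its left, z up, the work surface at z = 0. Lengths are in m, angles in rad, forces in N, time in s.
With the tool pointing down it reaches from about 0.35 to 0.925 m from the base axis. Payload 6.4 kg.
Tool frame: the origin (TCP) lies midway between the tips of the shut fingers; the grasp point (between the pads) lies 19 mm behind it (bot.grip_point_offset is the distance from the TCP to the grasp point, in m); z points along the fingers, x is the direction in which the jaws open and shut, and the axes are right-handed (so a half turn about z gives the same grasp; the last joint's range is limited). The gripper opens to 85 mm and grips with 20 to 120 N. Pads are 22 mm wide; open, the fingers measure 114 mm over their backs; the gripper's body (76 mm by 85 mm) begins 54 mm behind the grasp point. The pads swing forward as they close: fully open they stand 13 mm farther back than shut.
Start: joints at [1.036, 0.245, 1.558, -0, 1.339, -0.174], TCP at [0.229, 0.608, 0.231] pointing down, gripper open.
Joint ranges: [-3.13, 3.13], [-1.02, 2.26], [0.13, 2.54], [-0.95, 4.09], [0.21, 2.88], [-2.74, 2.74]. Speed limits (rad/s): [2.57, 2.57, 3.14, 3.14, 3.14, 3.14].

INTERFACE

Orientations are given as a rotation vector (axis times angle).
In Python, from workcell import bot, viewer, spotter gives the robot as it stands.
- The arm moves only by the tool arm_command, never from a script. Its argument "series" is a list of rows, each an object of numbers: "tx", "ty", "tz": the shift along the world's x, y, z in units of 40 mm (1.0 is 40 mm); "yaw": the turn about the world's z in units of 10 degrees (1.0 is 10 degrees). A call has 1 to 10 rows; each row shifts and turns the commanded pose from where the row before left it; what a row does not reach is not made up. A row lasts 1/8 s, in which the tool goes at most 62.5 mm and 10.7 degrees, less where a joint would pass 70% of its speed; a pose out of reach is approached as far as the arm can. A call is refused whole if a number of a shift passes 1 or a number of a turn 1, either way. A call with a gripper value outside its range is refused whole. "gripper" is the finger opening in mm, from 0 to 85.4, set as the call begins (left out, the last holds). The fingers move at their own pace and stop on an object; "force" is the grip in N (left out, the last holds). Time passes only in rows, so rows that do not move let the fingers close. It gives the time, the measured TCP pose, the force and the opening at its end, in the units of the state.
- bot.read_state(): the state, without advancing time (a new reading comes with each control period).
- viewer.capture(name): name is "scene" or "top"; returns the picture (400x640x3 uint8, blue, green, red); there is no depth.
- viewer.camera_model(name): a dict with "fov_y" (degrees; the focal length in pixels is half the picture's height over the tangent of half this angle, whatever the lens; pixels are square), "cx", "cy" (the principal point, pixels), "k1" (the pictures are not rectified: a ray, as slopes to the right and down, at radius r is drawn at 1 + k1 r^2 times it, then the intrinsics apply), "cam_to_world" (4x4, takes a point from camera to world coordinates). Camera axes: x right, y down, z forward; pixel columns grow to the right and rows downward; lengths in m; the calibration is good to about 2 mm. A picture is of the moment at which its call begins. camera_model takes no time and is no camera call.
- bot.job_done(): hands the job in, once; it reports no verdict.
Trained networks look in the newest picture that a camera, given by its name, has taken for a name from the list of things; names that differ only in an ending like _2 or _b are one class to them, and where a whole thing is asked for, a point or a joint stands for the part that bears it (a point fixed in the world has none). Each returns a list of dicts, best first, with "p" (0 to 1); they miss things now and then, are a little off and sometimes report something else, mostly with a low value. They report only what shows in the picture. A call takes as long as a camera call.
- spotter.cut_out(camera, name): "pixels" (400x640 bool, what is visible of it) and "box" ([left, top, right, bottom] in pixels, round what is visible of it).
The state is a dict: "clock": time; "joints": joint angles; "joint_velocities": joint speeds; "effort": joint torques, N m; "tool_pos": TCP position; "tcp_rot": TCP orientation; "contact_force": force on the tool from outside, world axes, zero at the start; "wrist_torque": the same for the moment, N m; "gripper_width": opening from 0.0 (shut) to 1.0 (fully open).
Only numpy, scipy, OpenCV 4.12 (cv2) and the standard library are available. Lean on these libraries where they do the work, as an engineer would, in place of code of your own. Each camera call takes 0.05 s, during which the arm holds its last target. There are 200 camera calls.

## Working session

There is one attempt and no reset: what is moved stays moved. The work goes in short steps, Python scripts to look and compute and a tool call to move; the robot and the scene stay as the last step left them, time stands still between calls to the robot, and variables do not carry over. Pictures are saved under pics/ and viewed, about 8 in all and at most 12, crops included, and the job is handed in when it is done.

Besides the shell and the picture viewer there is one more tool, called after ">>>" as a command line: name --argument value ..., lists and objects as JSON in quotes. arm_command: Moves the arm, as the interface text tells. Its arguments: {"type":"object","properties":{"series":{"type":"array"},"gripper":{"type":"number"},"force":{"type":"number"}},"required":["series"]}

```bash
mkdir -p pics; ls; cat > h.py <<'E'
import numpy as np, cv2
from workcell import bot, viewer, spotter
def K(n):
    m=viewer.camera_model(n); f=200/np.tan(np.radians(m["fov_y"]/2)); return m,f
def ray(n,u,v):
    m,f=K(n); x,y=(u-m["cx"])/f,(v-m["cy"])/f; a,b=x,y
    for _ in range(30):
        s=1+m["k1"]*(a*a+b*b); a,b=x/s,y/s
    T=np.array(m["cam_to_world"]); return T[:3,3],T[:3,:3]@np.array([a,b,1])
def at(n,u,v,z):
    o,d=ray(n,u,v); return o+d*(z-o[2])/d[2]
def proj(n,p):
    m,f=K(n); T=np.array(m["cam_to_world"]); c=T[:3,:3].T@(np.array(p)-T[:3,3]); a,b=c[:2]/c[2]
    s=1+m["k1"]*(a*a+b*b); return np.array([a*s*f+m["cx"],b*s*f+m["cy"]])
E
python3 - <<'E'
from h import *
for n in("scene","top"):
    im=viewer.capture(n); cv2.imwrite(f"pics/{n}0.png",im); m,f=K(n); print(n,f,m["k1"],np.round(m["cam_to_world"],3).tolist())
    for t in("warped_board","flat_board","reject_tray","raised_corner"):
        for r in spotter.cut_out(n,t)[:3]:
            v,u=np.nonzero(r["pixels"]); print(t,round(r["p"],2),r["box"],len(u), at(n,u.mean(),v.mean(),.035).round(3))
            if r["p"]>.5:
                b=cv2.boxPoints(cv2.minAreaRect(np.c_[u,v].astype(np.int32)))
                print([at(n,*q,.038).round(3)[:2].tolist() for q in b], b.round().tolist())
print(bot.read_state())
E
```

```text
pics
scene 492.7745941888676 0.033260731695594264 [[-0.795, -0.455, 0.402, 0.094], [-0.607, 0.582, -0.541, 0.376], [0.012, -0.674, -0.739, 0.865], [0.0, 0.0, 0.0, 1.0]]
flat_board 0.64 [362.3, 146.8, 391.0, 174.3] 500 [ 0.508 -0.407  0.035]
[[0.523, -0.363], [0.546, -0.451], [0.491, -0.449], [0.471, -0.362]] [[361.0, 167.0], [373.0, 144.0], [391.0, 154.0], [379.0, 177.0]]
reject_tray 0.88 [228.7, 247.6, 351.4, 363.9] 7688 [0.427 0.022 0.035]
[[0.531, 0.09], [0.512, -0.114], [0.328, -0.054], [0.362, 0.126]] [[224.0, 296.0], [299.0, 234.0], [354.0, 301.0], [279.0, 363.0]]
raised_corner 0.6 [328.2, 174.4, 351.7, 198.1] 527 [ 0.528 -0.285  0.035]
[[0.527, -0.235], [0.569, -0.312], [0.521, -0.331], [0.482, -0.254]] [[327.0, 198.0], [333.0, 171.0], [354.0, 175.0], [349.0, 202.0]]
raised_corner 0.45 [230.3, 246.2, 349.8, 359.9] 7522 [0.427 0.022 0.035]
top 516.1368079496515 0.030363834261616474 [[0.014, -0.991, 0.131, 0.389], [-1.0, -0.014, -0.003, -0.199], [0.005, -0.131, -0.991, 1.045], [0.0, 0.0, 0.0, 1.0]]
warped_board 0.72 [349.7, 189.7, 398.3, 226.6] 1035 [ 0.528 -0.287  0.035]
[[0.53
[... 722 characters left out ...]
9.0], [361.0, 230.0]]
{'clock': 0.5, 'joints': array([ 1.03590611e+00,  2.45138247e-01,  1.55782991e+00, -5.48579161e-06,
        1.33867190e+00, -1.74080508e-01]), 'joint_velocities': array([ 0.00078975, -0.0030507 , -0.00081318, -0.0002863 , -0.00161713,
        0.00061711]), 'effort': array([-7.70730730e-04, -4.29088926e+01, -3.26078868e+01, -1.84797841e-04,
        1.14836221e-03,  5.77825830e-06]), 'tool_pos': array([0.22945607, 0.6081558 , 0.23124967]), 'tcp_rot': array([ 2.58395710e+00,  1.78678908e+00, -6.41494978e-05]), 'contact_force': array([-0.26399827, -0.09469795, -0.97199854]), 'wrist_torque': array([-0.0269863 ,  0.03579774, -0.00098934]), 'gripper_width': 0.9979229466030686}
```

```bash
python3 - <<'E'
import cv2,numpy as np
a=cv2.imread("pics/top0.png")[165:255,325:475]; b=cv2.imread("pics/scene0.png")[135:210,305:405]
a=cv2.resize(a,None,fx=5.3,fy=5.3,interpolation=2)[:300*2]
cv2.imwrite("pics/a.png",a); b=cv2.resize(b,None,fx=7.5,fy=7.5,interpolation=2); cv2.imwrite("pics/b.png",b)
E
```

```text
(no output)
```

View pics/a.png

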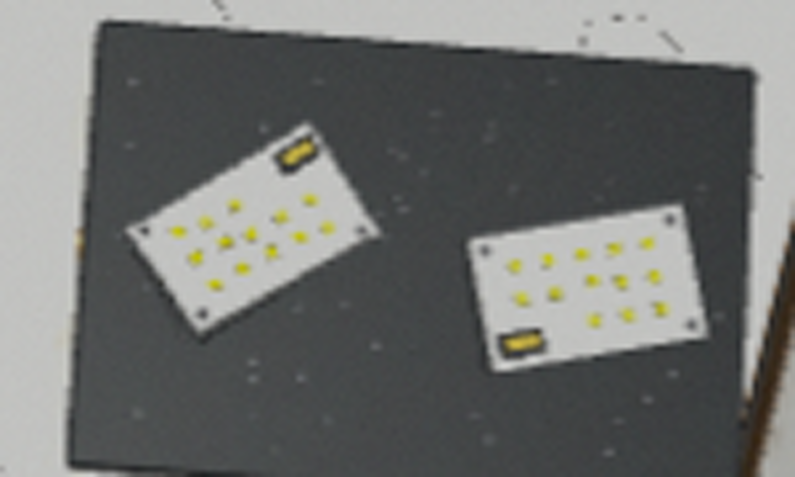

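View pics/b.png

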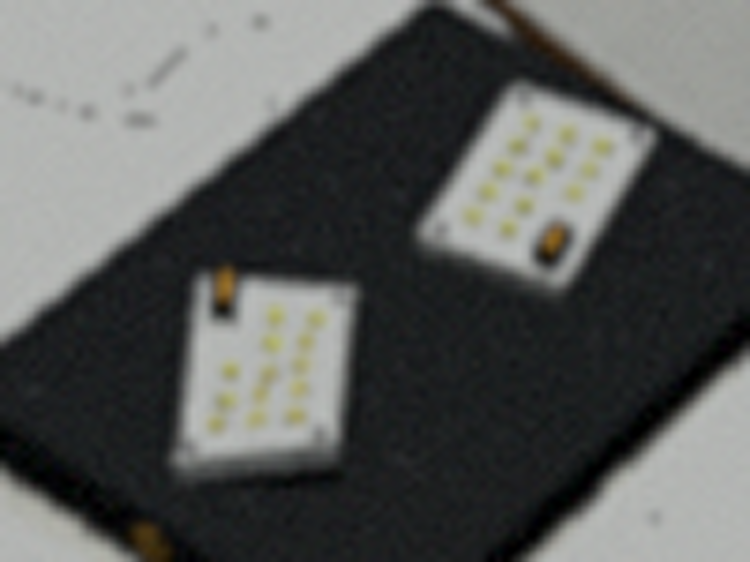

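View pics/scene0.png

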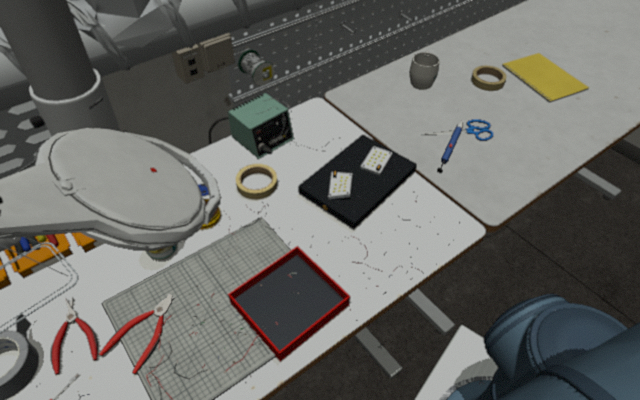

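```bash
python3 - <<'E'
from h import *
def tri(p,q):
    o1,d1=ray("top",p[0]/5.3+325-.4,p[1]/5.3+165-.4);o2,d2=ray("scene",q[0]/7.5+305-.4,q[1]/7.5+135-.4)
    s=np.linalg.lstsq(np.c_[d1,-d2],o2-o1,rcond=None)[0]; a,b=o1+s[0]*d1,o2+s[1]*d2
    return ((a+b)/2*1000).round(1),(np.linalg.norm(a-b)*1000).round(1)
# name: top crop px, scene crop px
for n,p,q in [("A conn",(310,122),(200,270)),("A +x-y",(127,230),(178,460)),("A raised?",(203,332),(340,455)),("A -x+y",(381,235),(358,288)),
 ("B conn",(495,368),(562,290)),("B opp",(682,207),(522,82)),("B left",(470,240),(418,232)),("B right",(707,337),(655,135))]:
    print(n,*tri(p,q))
E
```

```text
A conn [ 570.2 -307.9   41. ] 0.7
A +x-y [ 528.8 -240.4   38.1] 0.1
A raised? [ 490.1 -268.9   42. ] 1.4
A -x+y [ 528.3 -334.8   37.7] 0.1
B conn [ 479.3 -377.7   33.3] 1.0
B opp [ 539.8 -446.2   40. ] 0.6
B left [ 527.2 -367.6   37.8] 0.7
B right [ 492.3 -455.2   36.4] 0.4
```

View pics/top0.png

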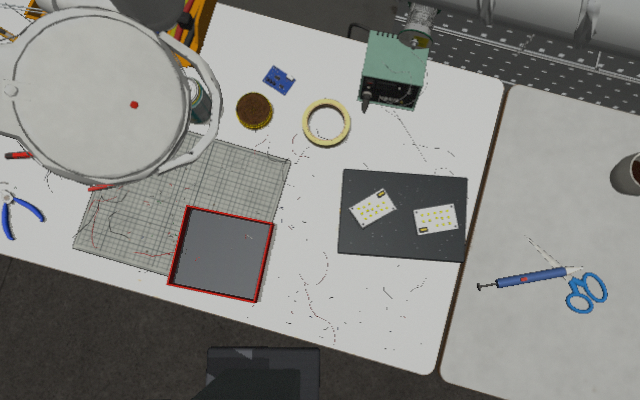

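```bash
cat >> h.py <<'E'
def tri2(p,q):
    o1,d1=ray("top",*p);o2,d2=ray("scene",*q)
    s=np.linalg.lstsq(np.c_[d1,-d2],o2-o1,rcond=None)[0]; a,b=o1+s[0]*d1,o2+s[1]*d2
    return (a+b)/2,np.linalg.norm(a-b)
M=np.array([[-40,-25,8],[40,-25,8],[37.7,21.4,21],[-40,25,8]])/1000
def W(p,L=M):
    c,s=np.cos(p[2]),np.sin(p[2]); return L@np.array([[c,s,0],[-s,c,0],[0,0,1]])+[p[0],p[1],.03]
E
python3 - <<'E'
from h import *
from scipy.optimize import least_squares
print("lamp dot",tri2((134,104),(152,170)), "ring right/near edge",tri2((222,115),(218,195)))
T=np.array([(310,122),(127,230),(203,332),(381,235)])/5.3+[324.6,164.6]
S=np.array([(200,270),(178,460),(342,445),(358,288)])/7.5+[304.6,134.6]
f=lambda p:np.concatenate([np.r_[proj("top",w)-t,proj("scene",w)-s] for w,t,s in zip(W(p),T,S)])
r=least_squares(f,[.528,-.287,2.1]);print(r.x,np.degrees(r.x[2]),W(r.x).round(4).tolist());print(f(r.x).round(1).reshape(-1,4))
a=cv2.imread("pics/top0.png");b=cv2.imread("pics/scene0.png");k=8
A=cv2.resize(a[180:240,340:405],None,fx=k,fy=k,interpolation=2);B=cv2.resize(b[165:210,320:362],None,fx=k,fy=k,interpolation=2)
for im,n,o in((A,"top",(340,180)),(B,"scene",(320,165))):
    for L,c in((W(r.x),(0,0,255)),(W(r.x,M-[0,0,.008]),(255,0,0))):
        q=np.array([(proj(n,w)-o+.5)*k for w in L]).astype(np.int32); cv2.polylines(im,[q],True,c,1)
B=cv2.copyMakeBorder(B,0,A.shape[0]-B.shape[0],0,0,0);im=np.hstack([A,B])[:, :800];print(im.shape);cv2.imwrite("pics/fit.png",im)
E
```

```text
lamp dot (array([0.64166273, 0.08833199, 0.30693278]), np.float64(0.0012246810718339284)) ring right/near edge (array([ 0.65915952, -0.01892169,  0.15355423]), np.float64(0.037207017233385146))
[ 0.52812104 -0.28782473  2.13044999] 122.06579292503966 [[0.5705, -0.3084, 0.038], [0.5281, -0.2407, 0.038], [0.49, -0.2672, 0.051], [0.5282, -0.335, 0.038]]
[[ 0.  -0.   0.2  0.7]
 [ 0.1  0.3  0.4  0.1]
 [-0.4 -0.1 -0.7 -1. ]
 [ 0.1  0.   0.1 -0.1]]
(480, 800, 3)
```

View pics/fit.png

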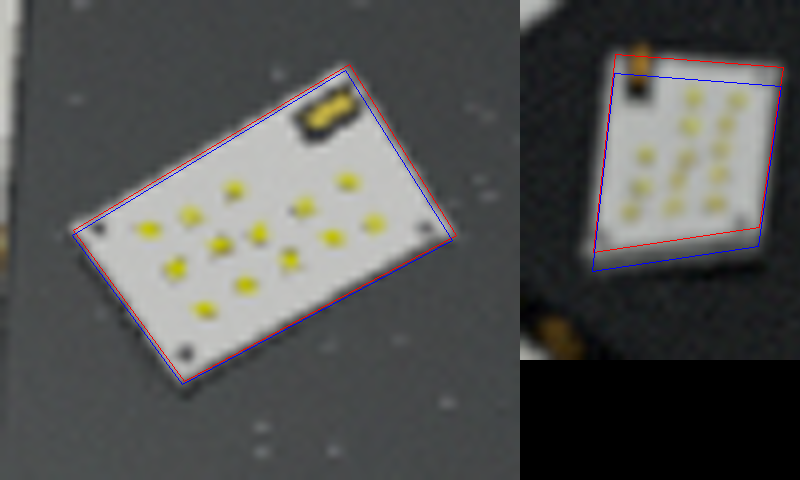

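>>> arm_command --series '[{"tx": 0.28,"ty": -1,"yaw": -0.4},{"tx": 0.28,"ty": -1,"yaw": -0.4},{"tx": 0.28,"ty": -1,"yaw": -0.4},{"tx": 0.28,"ty": -1,"yaw": -0.4},{"tx": 0.28,"ty": -1,"yaw": -0.4},{"tx": 0.28,"ty": -1,"yaw": -0.4},{"tx": 0.28,"ty": -1,"yaw": -0.4},{"tx": 0.28,"ty": -1,"yaw": -0.4},{"tx": 0.28,"ty": -1,"yaw": -0.53},{}]' --gripper 0 --force 40

```text
schema error: expected keys tx, ty, tz, yaw
```

>>> arm_command --series '[{"tx": 0.28,"ty": -1,"tz": 0,"yaw": -0.4},{"tx": 0.28,"ty": -1,"tz": 0,"yaw": -0.4},{"tx": 0.28,"ty": -1,"tz": 0,"yaw": -0.4},{"tx": 0.28,"ty": -1,"tz": 0,"yaw": -0.4},{"tx": 0.28,"ty": -1,"tz": 0,"yaw": -0.4},{"tx": 0.28,"ty": -1,"tz": 0,"yaw": -0.4},{"tx": 0.28,"ty": -1,"tz": 0,"yaw": -0.4},{"tx": 0.28,"ty": -1,"tz": 0,"yaw": -0.4},{"tx": 0.28,"ty": -1,"tz": 0,"yaw": -0.53},{"tx": 0,"ty": 0,"tz": 0,"yaw": 0}]' --gripper 0 --force 40

```text
clock: 1.75
tool_pos: [0.331, 0.2465, 0.2315]
tcp_rot: [3.022, 0.86, 0.002]
contact_force: [0.2, 0.2, -0.6]
gripper_width: -0.0
```

>>> arm_command --series '[{"tx": 0.25,"ty": -1,"tz": 0,"yaw": 0},{"tx": 0.25,"ty": -1,"tz": 0,"yaw": 0},{"tx": 0.25,"ty": -1,"tz": 0,"yaw": 0},{"tx": 0.25,"ty": -1,"tz": 0,"yaw": 0},{"tx": 0.25,"ty": -1,"tz": 0,"yaw": 0},{"tx": 0.25,"ty": -1,"tz": 0,"yaw": 0},{"tx": 0.37,"ty": -1,"tz": 0,"yaw": 0},{"tx": 0.37,"ty": -1,"tz": 0,"yaw": 0},{"tx": 0.37,"ty": -1,"tz": 0,"yaw": 0},{"tx": 0.37,"ty": -1,"tz": 0,"yaw": 0}]'

```text
clock: 3.0
tool_pos: [0.4504, -0.1526, 0.2314]
tcp_rot: [3.019, 0.869, 0.001]
contact_force: [0.5, -0.4, 0.5]
gripper_width: 0.001
```

>>> arm_command --series '[{"tx": 0.37,"ty": -1,"tz": -0.7,"yaw": 0},{"tx": 0.37,"ty": -1,"tz": -0.7,"yaw": 0},{"tx": 0.37,"ty": -0.9,"tz": -0.7,"yaw": 0},{"tx": 0,"ty": 0,"tz": -0.7,"yaw": 0},{"tx": 0,"ty": 0,"tz": -0.7,"yaw": 0},{"tx": 0,"ty": 0,"tz": 0,"yaw": 0},{"tx": 0,"ty": 0,"tz": 0,"yaw": 0}]'

```text
clock: 3.88
tool_pos: [0.4949, -0.2678, 0.0924]
tcp_rot: [3.018, 0.868, 0.002]
contact_force: [0.7, 0.5, 0.8]
gripper_width: 0.003
```

>>> arm_command --series '[{"tx": 0,"ty": -0.05,"tz": -0.5,"yaw": 0},{"tx": 0,"ty": 0,"tz": -0.43,"yaw": 0},{"tx": 0,"ty": 0,"tz": -0.1,"yaw": 0},{"tx": 0,"ty": 0,"tz": -0.1,"yaw": 0},{"tx": 0,"ty": 0,"tz": -0.1,"yaw": 0},{"tx": 0,"ty": 0,"tz": -0.08,"yaw": 0},{"tx": 0,"ty": 0,"tz": 0,"yaw": 0},{"tx": 0,"ty": 0,"tz": 0,"yaw": 0}]'

```text
clock: 4.88
tool_pos: [0.494, -0.2699, 0.0391]
tcp_rot: [3.019, 0.867, 0.0]
contact_force: [0.3, -1.8, -0.1]
gripper_width: 0.002
```

>>> arm_command --series '[{"tx": 0,"ty": 0,"tz": -0.025,"yaw": 0},{"tx": 0,"ty": 0,"tz": 0,"yaw": 0}]'

```text
clock: 5.12
tool_pos: [0.494, -0.27, 0.0381]
tcp_rot: [3.019, 0.867, 0.0]
contact_force: [0.5, -0.6, 2.1]
gripper_width: -0.0
```

```bash
python3 - <<'E'
from h import *
A,B=viewer.capture("top"),viewer.capture("scene");k=8
A=cv2.resize(A[180:240,340:405],None,fx=k,fy=k,interpolation=2)[:,:450];B=cv2.resize(B[150:210,320:362],None,fx=k,fy=k,interpolation=2)
cv2.imwrite("pics/press.png",np.hstack([A,B])[:,:800]);print([bot.read_state()[c] for c in("contact_force","tool_pos")])
E
```

```text
[array([ 0.94330635, -0.15126509,  0.09631888]), array([ 0.49405516, -0.26999746,  0.03809906])]
```

View pics/press.png

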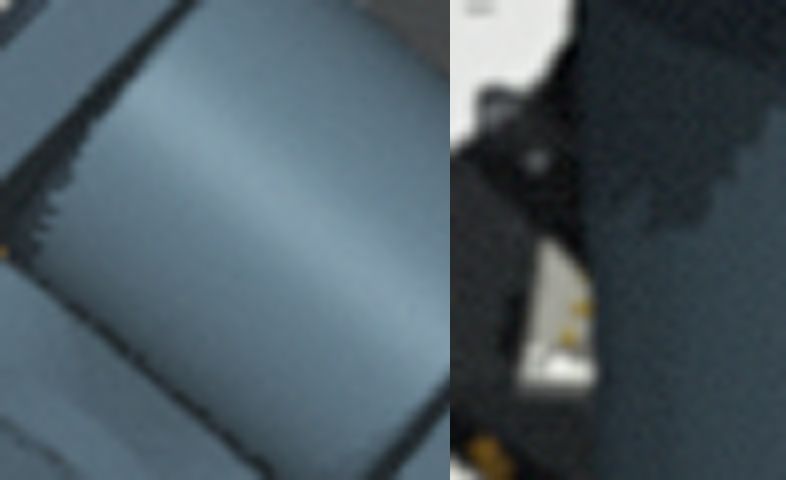

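>>> arm_command --series '[{"tx": 0,"ty": 0,"tz": -0.025,"yaw": 0},{"tx": 0,"ty": 0,"tz": 0,"yaw": 0}]'

```text
clock: 5.48
tool_pos: [0.4941, -0.27, 0.038]
tcp_rot: [-3.019, -0.867, 0.0]
contact_force: [-3.4, 1.3, 8.2]
gripper_width: 0.003
```

>>> arm_command --series '[{"tx": 0,"ty": 0,"tz": -0.025,"yaw": 0},{"tx": 0,"ty": 0,"tz": 0,"yaw": 0}]'

```text
clock: 5.72
tool_pos: [0.4941, -0.27, 0.038]
tcp_rot: [-3.019, -0.867, 0.001]
contact_force: [-5.6, 3.6, 16.2]
gripper_width: -0.0
```

>>> arm_command --series '[{"tx": 0,"ty": 0,"tz": 0,"yaw": 0},{"tx": 0,"ty": 0,"tz": 0,"yaw": 0},{"tx": 0,"ty": 0,"tz": 0,"yaw": 0},{"tx": 0,"ty": 0,"tz": 0,"yaw": 0},{"tx": 0,"ty": 0,"tz": 0,"yaw": 0}]'

```text
clock: 6.35
tool_pos: [0.4941, -0.27, 0.038]
tcp_rot: [-3.019, -0.867, 0.001]
contact_force: [-6.8, 3.6, 16.2]
gripper_width: 0.002
```

>>> arm_command --series '[{"tx": 0,"ty": 0,"tz": 0.1,"yaw": 0},{"tx": 0,"ty": 0,"tz": 0.1,"yaw": 0},{"tx": 0,"ty": 0,"tz": 0.1,"yaw": 0},{"tx": 0,"ty": 0,"tz": 0.1,"yaw": 0},{"tx": 0,"ty": 0,"tz": 0.6,"yaw": 0},{"tx": -0.7,"ty": 0.8,"tz": 1,"yaw": 0},{"tx": -0.7,"ty": 1,"tz": 1,"yaw": 0},{"tx": -0.5,"ty": 1,"tz": 0.5,"yaw": 0},{"tx": 0,"ty": 1,"tz": 0,"yaw": 0},{"tx": 0,"ty": 1,"tz": 0,"yaw": 0}]' --gripper 66

```text
clock: 7.6
tool_pos: [0.418, -0.0772, 0.1761]
tcp_rot: [3.019, 0.865, 0.002]
contact_force: [0.6, 0.5, 0.4]
gripper_width: 0.77
```

```bash
python3 - <<'E'
from h import *
A,B=viewer.capture("top"),viewer.capture("scene");k=8
p=[.528121,-.287825,2.13045]
A=cv2.resize(A[180:240,340:405],None,fx=k,fy=k,interpolation=2);B=cv2.resize(B[165:210,320:362],None,fx=k,fy=k,interpolation=2)
for im,n,o in((A,"top",(340,180)),(B,"scene",(320,165))):
    cv2.polylines(im,[np.array([(proj(n,w)-o+.5)*k for w in W(p)]).astype(np.int32)],True,(0,0,255),1)
B=cv2.copyMakeBorder(B,0,A.shape[0]-B.shape[0],0,0,0);cv2.imwrite("pics/after.png",np.hstack([A,B])[:, :800]);print(bot.read_state())
E
```

```text
{'clock': 7.7, 'joints': array([-4.47847554e-01, -2.55092614e-01,  2.16207490e+00,  6.73123086e-04,
        1.23495389e+00, -1.01097571e+00]), 'joint_velocities': array([-0.05272984,  0.02643947, -0.02699322, -0.02594267, -0.01792326,
       -0.04047725]), 'effort': array([  1.11704506, -21.28859997, -31.2710166 ,   0.15070324,
         0.08002151,   0.24566294]), 'tool_pos': array([ 0.4175858 , -0.0755109 ,  0.17538036]), 'tcp_rot': array([-3.01730485e+00, -8.72388046e-01, -2.62868917e-04]), 'contact_force': array([ 0.94664366,  0.40570084, -1.39587505]), 'wrist_torque': array([-0.00997086,  0.00958328, -0.03623531]), 'gripper_width': 0.7757085311053569}
```

View pics/after.png

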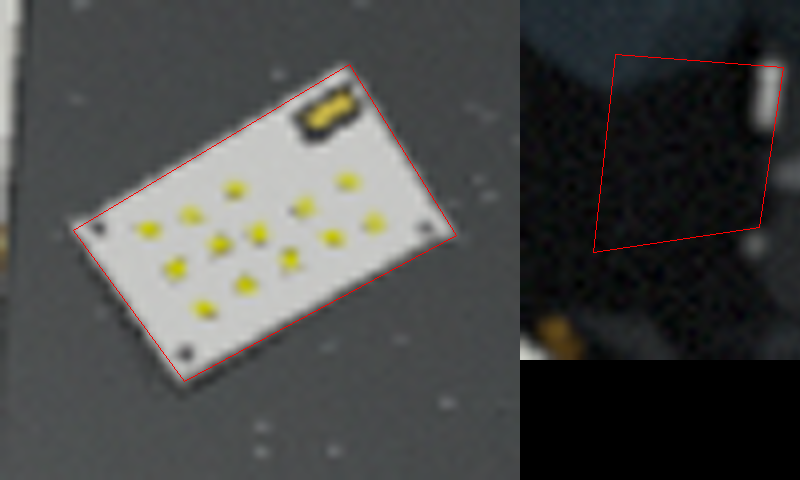

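>>> arm_command --series '[{"tx": 0.46,"ty": -0.88,"tz": 0,"yaw": 0},{"tx": 0.46,"ty": -0.88,"tz": 0,"yaw": 0},{"tx": 0.46,"ty": -0.88,"tz": 0,"yaw": 0},{"tx": 0.46,"ty": -0.88,"tz": 0,"yaw": 0},{"tx": 0.46,"ty": -0.88,"tz": 0,"yaw": 0},{"tx": 0.46,"ty": -0.88,"tz": 0,"yaw": 0},{"tx": 0,"ty": 0,"tz": -1,"yaw": 0},{"tx": 0,"ty": 0,"tz": -1,"yaw": 0},{"tx": 0,"ty": 0,"tz": 0,"yaw": 0},{"tx": 0,"ty": 0,"tz": 0,"yaw": 0}]'

```text
clock: 8.95
tool_pos: [0.5292, -0.2903, 0.097]
tcp_rot: [3.018, 0.866, 0.002]
contact_force: [-0.1, -1.6, 0.5]
gripper_width: 0.775
```

>>> arm_command --series '[{"tx": -0.025,"ty": 0.06,"tz": -0.5,"yaw": 0},{"tx": 0,"ty": 0,"tz": -0.5,"yaw": 0},{"tx": 0,"ty": 0,"tz": -0.25,"yaw": 0},{"tx": 0,"ty": 0,"tz": -0.2,"yaw": 0},{"tx": 0,"ty": 0,"tz": -0.1,"yaw": 0},{"tx": 0,"ty": 0,"tz": -0.1,"yaw": 0},{"tx": 0,"ty": 0,"tz": 0,"yaw": 0},{"tx": 0,"ty": 0,"tz": 0,"yaw": 0}]'

```text
clock: 9.95
tool_pos: [0.5278, -0.2872, 0.0299]
tcp_rot: [3.019, 0.866, 0.001]
contact_force: [0.6, 0.6, 0.5]
gripper_width: 0.774
```

>>> arm_command --series '[{"tx": 0,"ty": 0,"tz": 0,"yaw": 0},{"tx": 0,"ty": 0,"tz": 0,"yaw": 0},{"tx": 0,"ty": 0,"tz": 0,"yaw": 0},{"tx": 0,"ty": 0,"tz": 0,"yaw": 0},{"tx": 0,"ty": 0,"tz": 0,"yaw": 0},{"tx": 0,"ty": 0,"tz": 0,"yaw": 0},{"tx": 0,"ty": 0,"tz": 0,"yaw": 0},{"tx": 0,"ty": 0,"tz": 0,"yaw": 0}]' --gripper 30 --force 40

```text
clock: 10.95
tool_pos: [0.5281, -0.2873, 0.0303]
tcp_rot: [3.019, 0.866, 0.002]
contact_force: [0.0, 0.7, 5.6]
gripper_width: 0.552
```

>>> arm_command --series '[{"tx": 0,"ty": 0,"tz": 0.05,"yaw": 0},{"tx": 0,"ty": 0,"tz": 0.1,"yaw": 0},{"tx": 0,"ty": 0,"tz": 0.3,"yaw": 0},{"tx": 0,"ty": 0,"tz": 0.5,"yaw": 0},{"tx": 0,"ty": 0,"tz": 0.7,"yaw": 0},{"tx": 0,"ty": 0,"tz": 0.6,"yaw": 0},{"tx": 0,"ty": 0,"tz": 0.3,"yaw": 0},{"tx": 0,"ty": 0,"tz": 0,"yaw": 0}]'

```text
clock: 11.95
tool_pos: [0.5281, -0.2875, 0.133]
tcp_rot: [3.018, 0.866, 0.002]
contact_force: [0.3, -0.5, -1.7]
gripper_width: 0.551
```

```bash
python3 - <<'E'
from h import *
A,B=viewer.capture("top"),viewer.capture("scene")
cv2.imwrite("pics/lift.png",np.hstack([cv2.resize(x[120:260,o:o+110],None,fx=3.6,fy=3.6,interpolation=2) for x,o in((A,330),(B,290))]))
E
```

```text
(no output)
```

View pics/lift.png

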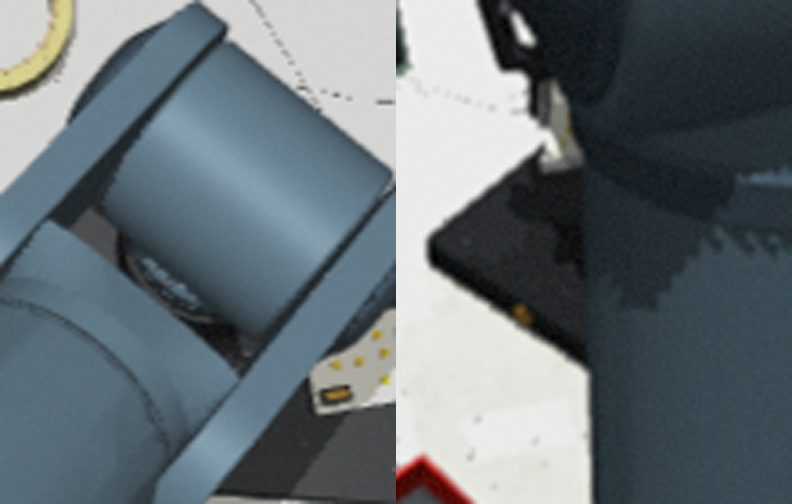

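>>> arm_command --series '[{"tx": -0.15,"ty": 0.4,"tz": 0,"yaw": 0},{"tx": -0.3,"ty": 0.7,"tz": 0,"yaw": 0},{"tx": -0.4,"ty": 0.9,"tz": 0,"yaw": 0},{"tx": -0.4,"ty": 1,"tz": 0,"yaw": 0},{"tx": -0.4,"ty": 1,"tz": 0,"yaw": 0},{"tx": -0.4,"ty": 1,"tz": 0,"yaw": 0},{"tx": -0.4,"ty": 0.9,"tz": 0,"yaw": 0},{"tx": -0.28,"ty": 0.7,"tz": 0,"yaw": 0},{"tx": -0.1,"ty": 0.34,"tz": 0,"yaw": 0},{"tx": 0,"ty": 0,"tz": 0,"yaw": 0}]'

```text
clock: 13.3
tool_pos: [0.4139, -0.0088, 0.1311]
tcp_rot: [-3.019, -0.869, 0.001]
contact_force: [-0.3, -0.6, -1.3]
gripper_width: 0.554
```

>>> arm_command --series '[{"tx": 0,"ty": 0,"tz": -0.3,"yaw": 0},{"tx": 0,"ty": 0,"tz": -0.6,"yaw": 0},{"tx": 0,"ty": 0,"tz": -0.7,"yaw": 0},{"tx": 0,"ty": 0,"tz": -0.5,"yaw": 0},{"tx": 0,"ty": 0,"tz": -0.3,"yaw": 0},{"tx": 0,"ty": 0,"tz": -0.2,"yaw": 0},{"tx": 0,"ty": 0,"tz": 0,"yaw": 0},{"tx": 0,"ty": 0,"tz": 0,"yaw": 0}]'

```text
clock: 14.3
tool_pos: [0.415, -0.0097, 0.0281]
tcp_rot: [3.019, 0.866, 0.002]
contact_force: [0.2, 0.4, -1.8]
gripper_width: 0.551
```

>>> arm_command --series '[{"tx": 0,"ty": 0,"tz": -0.1,"yaw": 0},{"tx": 0,"ty": 0,"tz": -0.1,"yaw": 0},{"tx": 0,"ty": 0,"tz": -0.1,"yaw": 0},{"tx": 0,"ty": 0,"tz": -0.05,"yaw": 0},{"tx": 0,"ty": 0,"tz": 0,"yaw": 0}]'

```text
clock: 14.92
tool_pos: [0.4142, -0.0094, 0.0133]
tcp_rot: [-3.019, -0.867, 0.001]
contact_force: [0.4, 0.5, -1.0]
gripper_width: 0.547
```

>>> arm_command --series '[{"tx": 0,"ty": 0,"tz": -0.025,"yaw": 0},{"tx": 0,"ty": 0,"tz": -0.025,"yaw": 0},{"tx": 0,"ty": 0,"tz": 0,"yaw": 0}]'

```text
clock: 15.3
tool_pos: [0.4146, -0.0095, 0.0122]
tcp_rot: [-3.019, -0.867, 0.001]
contact_force: [-4.1, 1.4, 7.6]
gripper_width: 0.548
```

>>> arm_command --series '[{"tx": 0,"ty": 0,"tz": 0,"yaw": 0},{"tx": 0,"ty": 0,"tz": 0,"yaw": 0},{"tx": 0,"ty": 0,"tz": 0,"yaw": 0},{"tx": 0,"ty": 0,"tz": 0,"yaw": 0},{"tx": 0,"ty": 0,"tz": 0,"yaw": 0}]' --gripper 66

```text
clock: 15.92
tool_pos: [0.4143, -0.0094, 0.0115]
tcp_rot: [-3.02, -0.867, 0.0]
contact_force: [-0.4, -0.5, -0.4]
gripper_width: 0.777
```

>>> arm_command --series '[{"tx": 0,"ty": 0,"tz": 0.1,"yaw": 0},{"tx": 0,"ty": 0,"tz": 0.3,"yaw": 0},{"tx": 0,"ty": 0,"tz": 0.8,"yaw": 0},{"tx": 0,"ty": 0,"tz": 1,"yaw": 0},{"tx": 0,"ty": 0,"tz": 1,"yaw": 0},{"tx": 0,"ty": -1,"tz": 0.5,"yaw": 0},{"tx": 0,"ty": -1,"tz": 0.5,"yaw": 0},{"tx": 0,"ty": -1,"tz": 0,"yaw": 0},{"tx": 0,"ty": -1,"tz": 0,"yaw": 0},{"tx": 0,"ty": -1,"tz": 0,"yaw": 0}]'

```text
clock: 17.18
tool_pos: [0.4143, -0.2108, 0.1806]
tcp_rot: [3.019, 0.866, 0.002]
contact_force: [0.1, -0.3, -0.9]
gripper_width: 0.773
```

```bash
python3 - <<'E'
from h import *
A=viewer.capture("top"); r=spotter.cut_out("top","warped_board"); print(bot.read_state()["contact_force"],bot.read_state()["clock"])
for x in r[:2]:
    v,u=np.nonzero(x["pixels"]); print(x["p"],x["box"],at("top",u.mean(),v.mean(),.022))
for x in spotter.cut_out("top","flat_board")[:2]:
    v,u=np.nonzero(x["pixels"]); print("flat",x["p"],x["box"],at("top",u.mean(),v.mean(),.035))
B=viewer.capture("scene")
cv2.imwrite("pics/end.png",np.hstack([cv2.resize(A[190:320,150:290],None,fx=2.8,fy=2.8,interpolation=2),cv2.resize(B[240:370,220:360],None,fx=2.8,fy=2.8,interpolation=2)]))
E
```

```text
[-0.31003731  0.22185097 -0.10303964] 17.275
0.75 [208.0, 248.1, 253.9, 283.6] [ 0.4145497  -0.01032275  0.022     ]
0.28 [166.1, 203.8, 277.1, 298.3] [0.44757727 0.02216391 0.022     ]
flat 0.77 [414.9, 204.7, 457.3, 237.4] [ 0.50940849 -0.41055404  0.035     ]
```

View pics/end.png

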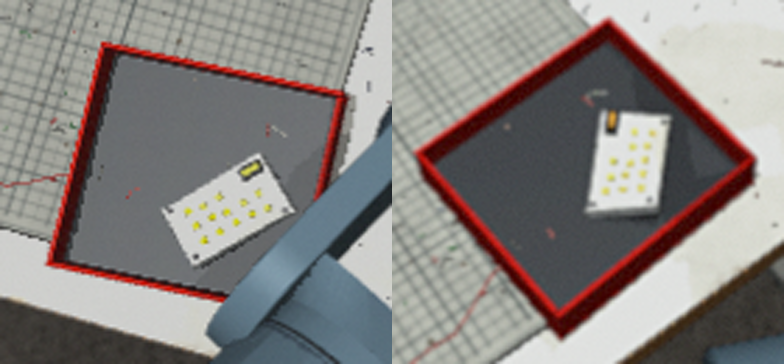

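```bash
python3 -c "
from workcell import bot
print(bot.job_done())"
```

```text
the job is handed in; nothing more can be done
None
```

The warped board is lying face up and released in the red tray, and I have handed the job in; it reports no verdict. It was handed in at about 17.4 s on the robot's clock.

- **Press:** I pushed the raised corner down with the closed fingertips to z = 38 mm. The contact force rose from 8 to 16 N, and I held it there for about 0.9 s. The arm blocked both cameras, so only the fingertip height and force confirm the corner was down. A top picture afterwards showed the board back in its original position.
- **Transfer:** I gripped the board across its 50 mm width, lifted it and lowered it until it touched the liner (about 8 N). Then I opened the fingers and moved the arm clear.
- **Last checks:** The board's centre is about 18 mm (tray x) and 21 mm (tray y) from the tray's centre, well inside the limits. The flat board measured within 1 mm of its first position, and the tool force was near zero.

No check failed. One detector in the first scene picture did not find the warped board by name. The fit of the board's shape to both camera views identified it, and the fit was good to about one pixel.

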